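# Count to the third gap and load the module

### The job

With the fingers closed, run a fingertip along the sprung strip on top of the rack, pressing it lightly down all the way, to count the gaps: start over the gap next to the round post, pass the second and stop over the third (filled gaps count too). Then, only pushing with the fingers and never lifting it, slide the loose module along the bench, brass end first, into that third gap until it is fully home against the back, and leave it there. Leave the stored module and the other things alone.

Things in the scene. Friction and masses are not known exactly. Their poses are not given: they have to be found in the camera images.
- rack: Fixed rack, no floor: 7 black dividers 6 mm thick, 56 high, 68 deep, at 44 mm pitch make 6 gaps 38 mm wide, open at the front (-x) and top; back wall 8 mm thick, inner face at x = +68 mm. Front edges rounded. Origin on the bench, middle of the line of divider front edges; +x into the gaps, y along the row, z up. Gap centres at y = -110, -66, -22, 22, 66, 110 mm.
- strip (a joint): Sprung steel strip along the rack's top: 0 at rest, grows (m) as it is pressed straight down, stop at 0.008. It goes down as a whole wherever it is pressed, with about 1 N to start and 5 N at the stop. It counts as pressed from 0.0015; 0.002 to 0.006 is a good light press.
- strip_mid (a point): Middle of the strip's top face. The strip is 16 mm wide (rack x), 264 mm long (rack y), above all six gaps, centred at rack x = 38 mm, y = 0; its top is 68 mm above the bench at rest.
- round_end: Fixed round post, 40 mm diameter, 56 high, at one end of the rack (either end). Origin at the centre of its foot, at rack x = 38, y = +156 or -156 mm; axes parallel to the rack's. Counting starts here: the middles of gaps 1, 2, 3 lie 46, 90, 134 mm from it along rack y, towards the rack's middle. A gap is felt when closed fingertips press the strip within 12 mm of its middle.
- square_end: Fixed square-cornered block, 76 x 40 x 56 mm high, at the rack's other end (rack x = 38, y = -156 or +156 mm). Origin at the centre of its foot.
- module: Loose grey box in front of the rack, 80 mm long (x), 30 wide (y), 40 high, flat faces, 0.1 to 0.2 kg; green board on top, brass edge on top at its +x end, aluminium panel on its -x end. Origin at the centre of its underside. Starts brass end towards the rack, up to 0.3 rad askew. Home: brass end at the back wall, origin at rack x = 28 mm, panel 12 mm out of the gap.
- stored_module: A second module just like it, already home in the gap at rack y = -110 mm. Leave it alone.
- multimeter: Red hand-held multimeter lying on the bench, 160 x 76 x 44 mm high, origin at the centre of its underside. Leave it alone.
- jar: Small amber jar, 52 mm in diameter, 60 mm high, origin at the centre of its underside. Leave it alone.
- screwdriver: Screwdriver lying on the bench, 170 mm long. Leave it alone.

How it is judged:
On the way, in this order (a step that is already met when the one before it is completed fails the run):
1. the strip is pressed over the first gap from the round post (value of joint strip above 0.0015 m and (y of the grasp point in the frame of round_end between 0.034 and 0.058 m or y of the grasp point in the frame of round_end between -0.058 and -0.034 m)), for 0.1 s.
2. still pressed over the divider between gaps 1 and 2 (value of joint strip above 0.0015 m and (y of the grasp point in the frame of round_end between 0.058 and 0.078 m or y of the grasp point in the frame of round_end between -0.078 and -0.058 m)), for 0.03 s.
3. still pressed over the second gap (value of joint strip above 0.0015 m and (y of the grasp point in the frame of round_end between 0.078 and 0.102 m or y of the grasp point in the frame of round_end between -0.102 and -0.078 m)), for 0.05 s.
4. still pressed over the divider between gaps 2 and 3 (value of joint strip above 0.0015 m and (y of the grasp point in the frame of round_end between 0.102 and 0.122 m or y of the grasp point in the frame of round_end between -0.122 and -0.102 m)), for 0.03 s.
5. the strip is pressed over the third gap (value of joint strip above 0.0015 m and (y of the grasp point in the frame of round_end between 0.122 and 0.146 m or y of the grasp point in the frame of round_end between -0.146 and -0.122 m)), for 0.1 s.
6. the module is home in the third gap (x of module in the frame of rack between 0.023 and 0.033 m and (y of module in the frame of round_end between 0.127 and 0.141 m or y of module in the frame of round_end between -0.141 and -0.127 m) and y of module in the frame of rack between -0.03 and 0.03 m and x of rack in the frame of module below 0 m and angle between the x axis of module and the x axis of rack, either way round below 0.15 rad and angle between module's own z axis and vertical below 0.08 rad and height (world z) of module below 0.004 m and linear speed of module below 0.02 m/s), for 0.2 s.
At the end, for the whole second after the job is handed in: The module stands on the bench in the third gap from the round post, brass end within 5 mm of the back wall (and not through it), within 7 mm of the gap's middle line and 0.15 rad of straight, brass end inwards, upright and at rest; the strip is released (all of step 6 and value of joint strip below 0.001 m); the robot touches nothing.
It fails at once if the strip is pressed beyond the third gap (more than 24 mm past its middle) (value of joint strip above 0.0015 m and (y of the grasp point in the frame of round_end above 0.158 m or y of the grasp point in the frame of round_end below -0.158 m)).
It fails at once if the rack or its strip is struck or pressed with more than 40 N (contact force between rack and the fingers above 40 N).
It fails at once if the module is lifted more than 8 mm or tipped more than 0.3 rad (height (world z) of module above 0.008 m or angle between module's own z axis and vertical above 0.3 rad).
It fails at once if the module enters another gap by more than 20 mm (x of module in the frame of rack above -0.02 m and not (y of module in the frame of round_end between 0.112 and 0.156 m or y of module in the frame of round_end between -0.156 and -0.112 m)).
It fails at once if the stored module is moved more than 10 mm, or the multimeter, jar or screwdriver more than 20 mm (distance of stored_module from where it was at the start of the episode above 0.01 m or distance of any of multimeter, jar, screwdriver from where it was at the start of the episode above 0.02 m).
It also fails if it takes over 67 s, if anything falls off the work surface, if the arm or the gripper's body presses on something with over 40 N, if the wrist force passes 120 N, or if a joint passes its speed limit or range.

### The arm

A 7-joint arm with a two-finger parallel gripper is mounted at the origin on the work surface. World frame = base frame: x ahead of the robot, y to its left, z up, the work surface at z = 0. Lengths are in m, angles in rad, forces in N, time in s.
With the tool pointing down it reaches from about 0.4 to 0.85 m from the base axis. Payload 4.5 kg.
Tool frame: the origin (TCP) lies on the centre line of the jaws, within the pads' length; the fingertips stand 14 mm ahead of it and the grasp point (between the pads) lies 5 mm behind it; z points along the fingers, y is the direction in which the jaws open and shut (so a half turn about z gives the same grasp; the last joint's range is limited). The gripper opens to 88 mm and grips with 3 to 60 N. Pads are 18 mm wide; open, the fingers measure 123 mm over their backs; the gripper's body (75 mm by 187 mm) begins 45 mm behind the grasp point.
Start: joints at [-1.281, 0.689, -0.195, 1.565, 0.157, 0.902, -0.215], TCP at [0.158, 0.605, 0.253] pointing down, gripper open.
Joint ranges: [-3.01, 3.01], [-0.46, 2.08], [-1.47, 1.51], [0.13, 2.56], [-1, 4.14], [0.04, 2.09], [-2.66, 2.66]. Speed limits (rad/s): [2.57, 2.57, 3.14, 3.14, 3.14, 3.14, 3.14].

### API

Orientations are given as a unit quaternion [w, x, y, z].
In Python, from cell import ctrl gives the robot as it stands.
- The arm moves only by the tool send_rows, never from a script. Its argument "targets" is a list of rows, each a list of 7 numbers: the shift along the world's x, y, z in mm, then the turn, a rotation vector about the world's x, y, z in rad, then the closure in counts, from 0 (fully open) to 255 (shut). A call has 1 to 5 rows; each row shifts and turns the commanded pose from where the row before left it; what a row does not reach is not made up. A row lasts 1/8 s, in which the tool goes at most 62.5 mm and 10.7 degrees, less where a joint would pass 70% of its speed; a pose out of reach is approached as far as the arm can. A call is refused whole if a number of a shift passes 62.5 or a number of a turn 0.188, either way. A call with a gripper value outside its range is refused whole. The fingers move at their own pace and stop on an object; "force" is the grip in N (left out, the last holds). Time passes only in rows, so rows that do not move let the fingers close. It gives the time, the measured TCP pose, the force and the opening at its end, in the units of the state.
- ctrl.get_obs(): the state, without advancing time (a new reading comes with each control period).
- ctrl.capture(name): name is "scene" or "top"; returns a dict with "image" (384x512x3 uint8, red, green, blue), "range_z" (384x512 float32, m along the optical axis (not along the pixel's ray), 0 where there is no reading), "camera_matrix" (3x3 intrinsics, pixels), "rvec" (rotation vector, rad) and "tvec" (3), from world to camera coordinates, as OpenCV has them. Camera axes: x right, y down, z forward; pixel columns grow to the right and rows downward; lengths in m; the calibration is good to about 2 mm. A picture is of the moment at which its call begins.
- ctrl.hand_in(): hands the job in, once; it reports no verdict.
Trained networks look in a picture, given as the dict that the camera call returned (one of the last four; its "shot" number tells which), for a name from the list of things; names that differ only in an ending like _2 or _b are one class to them, and where a whole thing is asked for, a point or a joint stands for the part that bears it (a point fixed in the world has none). Each returns a list of dicts, best first, with "p" (0 to 1); they miss things now and then, are a little off and sometimes report something else, mostly with a low value. They report only what shows in the picture. A call takes as long as a camera call.
- ctrl.spot_in(query, picture): "rect" ([left, top, right, bottom] as shares, 0 to 1, of the picture: columns of its width, rows of its height, round what is visible of it).
- ctrl.regions_of(query, picture): "mask" (384x512 bool, what is visible of it) and "rect" ([left, top, right, bottom] as shares, 0 to 1, of the picture: columns of its width, rows of its height, round what is visible of it).
- ctrl.tip_of(query, picture): "position" ([column, row] as shares, 0 to 1, of the picture: columns of its width, rows of its height: a listed point, or the origin of a listed thing).
The state is a dict: "clock": time; "joint_pos": joint angles; "dq": joint speeds; "joint_efforts": joint torques, N m; "position": TCP position; "eef_rot": TCP orientation; "wrist_force": force on the tool from outside, world axes, zero at the start; "torque": the same for the moment, N m; "width": opening from 0.0 (shut) to 1.0 (fully open).
Only numpy, scipy, OpenCV 4.12 (cv2) and the standard library are available. Lean on these libraries where they do the work, as an engineer would, in place of code of your own. Each camera call takes 0.05 s, during which the arm holds its last target. There are 200 camera calls.

## Working session

There is one attempt and no reset: what is moved stays moved. The work goes in short steps, Python scripts to look and compute and a tool call to move; the robot and the scene stay as the last step left them, time stands still between calls to the robot, and variables do not carry over. Pictures are saved under pics/ and viewed, about 8 in all and at most 12, crops included, and the job is handed in when it is done.

Besides the shell and the picture viewer there is one more tool, called after "Request:" as name(argument=value, ...), one argument or row to a line, values as JSON. send_rows: Moves the arm, as the interface text tells. Its arguments: {"type":"object","properties":{"targets":{"type":"array","items":{"type":"array","items":{"type":"number"}}},"force":{"type":"number"}},"required":["targets"]}

```bash
mkdir -p pics; cat > h.py <<'E'
import numpy as np, cv2
from cell import ctrl
def shot(n):
    c=ctrl.capture(n); R=cv2.Rodrigues(np.array(c["rvec"],float))[0]; t=np.array(c["tvec"],float).ravel()
    z=c["range_z"]; v,u=np.mgrid[:384,:512]; K=np.array(c["camera_matrix"])
    P=np.stack([(u-K[0,2])/K[0,0]*z,(v-K[1,2])/K[1,1]*z,z],-1)
    W=(P-t)@R; W[z==0]=np.nan
    return c,W
def save(c,f,s=1.5): cv2.imwrite("pics/"+f,cv2.resize(c["image"][:,:,::-1],None,fx=s,fy=s))
E
python3 - <<'E'
from h import *
print(ctrl.get_obs())
a=[]
for n in("top","scene"):
    c,W=shot(n); a.append(cv2.resize(c["image"][:,:,::-1],None,fx=1.5,fy=1.5)); np.save(n+".npy",W); cv2.imwrite(f"pics/{n}0.png",a[-1])
    for q in["module","rack","round_end","square_end","strip_mid","multimeter","jar","screwdriver"]:
        for r in ctrl.regions_of(q,c)[:3]:
            m=r["mask"]; w=W[m]; w=w[~np.isnan(w[:,0])]
            if len(w)==0: continue
            zt=np.percentile(w[:,2],90); top=w[w[:,2]>zt-.008]
            rc=cv2.minAreaRect((top[:,:2]*1000).astype(np.float32))
            print(n,q,round(r["p"],2),np.round(np.array(r["rect"])*[768,576,768,576]).astype(int),"ztop",round(zt,3),"rect",np.round(rc[0],0),np.round(rc[1],0),round(rc[2],1))
        if q in("strip_mid","rack","round_end"):
            print(" tip",[(round(x["p"],2),np.round(np.array(x["position"])*[768,576])) for x in ctrl.tip_of(q,c)[:2]])
E
```

```text
{'clock': 0.0, 'joint_pos': array([-1.28122355,  0.68995049, -0.19449377,  1.56631644,  0.15730919,
        0.90249359, -0.21510211]), 'dq': array([-0.00023614, -0.0006677 , -0.00117164, -0.00078889, -0.00151914,
        0.00023332,  0.00035271]), 'joint_efforts': array([-1.59039805e-04, -5.27555001e+01, -1.26709711e+00, -1.53430581e+01,
       -5.26428572e-02,  6.33103875e-03,  1.76079134e-04]), 'position': array([0.15803002, 0.60408249, 0.25193775]), 'eef_rot': array([-3.81899308e-05,  1.27503809e-01,  9.91837683e-01, -8.87712648e-04]), 'wrist_force': array([0.23501634, 0.23028061, 0.10067043]), 'torque': array([ 0.01009296, -0.02032422, -0.01297163]), 'width': 1.0011407824964091}
top module 0.77 [255 298 282 345] ztop 0.043 rect [506. 150.] [30. 77.] 75.1
top rack 0.97 [249 228 402 286] ztop 0.069 rect [620.  50.] [263.  17.] 84.7
 tip [(0.72, array([328., 283.]))]
top round_end 0.47 [230 239 251 266] ztop 0.058 rect [632. 204.] [37. 37.] 1.6
 tip [(0.53, array([247., 255.]))]
top square_end 0.85 [401 239 424 289] ztop 0.058 rect [ 606. -104.] [39. 76.] 83.4
top strip_mid 0.93 [24
[... 644 characters left out ...]
263.  21.] 84.2
 tip [(0.63, array([423., 312.]))]
scene round_end 0.5 [497 284 514 324] ztop 0.057 rect [647. 202.] [35. 61.] 65.5
 tip [(0.55, array([502., 311.]))]
scene square_end 0.96 [348 304 375 355] ztop 0.057 rect [ 608. -104.] [41. 78.] 83.8
scene strip_mid 0.86 [369 293 495 320] ztop 0.07 rect [621.  52.] [263.  21.] 84.5
scene strip_mid 0.34 [370 308 391 335] ztop 0.043 rect [592. -58.] [28. 67.] 86.7
 tip [(0.76, array([435., 302.]))]
scene multimeter 0.95 [484 206 546 256] ztop 0.04 rect [402. 358.] [158.  73.] 15.1
scene jar 0.56 [232 296 264 326] ztop 0.061 rect [ 478. -306.] [43. 45.] 82.1
scene screwdriver 0.57 [163 306 185 361] ztop 0.025 rect [ 476. -458.] [148.  23.] 9.9
```

View pics/top0.png

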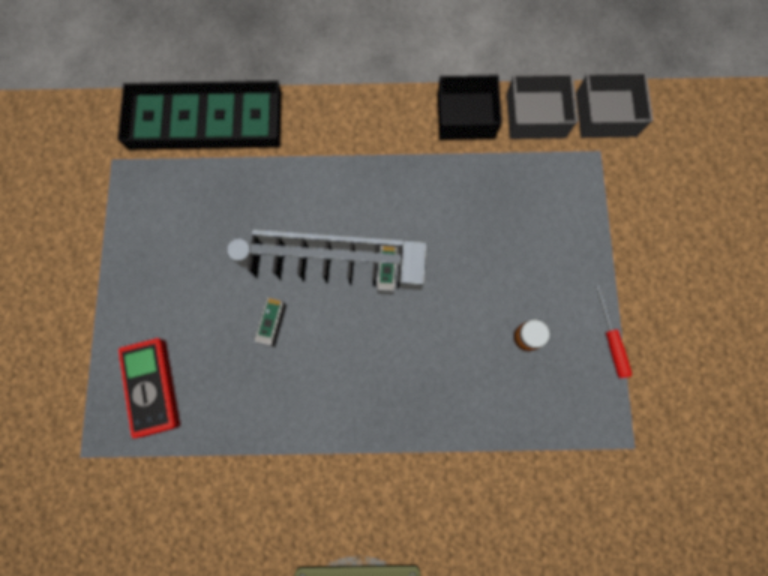

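```bash
python3 - <<'E'
from h import *
# rack pose: square_end (606,-104), round (632,204), strip centre (620,50)
r=np.array([632,204.]);s=np.array([606,-104.])
ey=(r-s)/np.linalg.norm(r-s); ex=np.array([ey[1],-ey[0]])
print("ey",ey,"ex",ex,"ang",np.degrees(np.arctan2(ex[1],ex[0])),np.linalg.norm(r-s))
for a in(84.7,84.3): print(np.sin(np.radians(a)),-np.cos(np.radians(a)))
C=np.array([620,50.]); O=C-38*ex; print("origin",O)
for y in(110,66,22): print(y,C+ey*y, O+ey*y)
W=np.load("top.npy").reshape(-1,3)
m=np.array([506,150]);sel=W[(np.hypot(W[:,0]-.506,W[:,1]-.150)<.07)&(W[:,2]>.03)]
rc=cv2.minAreaRect((sel[:,:2]*1000).astype(np.float32)); print(rc, cv2.boxPoints(rc))
d=(np.array(rc[0])-O); print("module in rack frame",d@ex,d@ey)
E
```

```text
ey [0.08411641 0.99645593] ex [ 0.99645593 -0.08411641] ang -4.825216927109811 309.0954545120326
0.9957246981845821 -0.09237058744656165
0.9950555699612262 -0.0993197497436391
origin [582.13467449  53.19642358]
110 [629.25280511 159.6101528 ] [591.38747959 162.80657639]
66 [625.55168306 115.76609168] [587.68635755 118.96251526]
22 [621.85056102  71.92203056] [583.98523551  75.11845414]
((507.4969787597656, 150.2059326171875), (31.254201889038086, 80.50350189208984), 75.61846160888672) [[464.62515 145.06616]
 [542.60596 125.0709 ]
 [550.3688  155.3457 ]
 [472.388   175.34097]]
module in rack frame -82.53326649159355 90.38744596860471
```

The top view shows the rack at px (250–402, 228–286), with the round post at its left end (238,249), which is the rack's +y end. The stored module is at (387,268). The loose module is at (268,322), brass end up, skewed by about 9° to the rack. The measured sizes match the given ones. Next I close the fingers and go above gap 1.

Request:
send_rows(
  targets=[
    [43, -40, -8, 0, 0, 0.04, 255],
    [43, -40, -8, 0, 0, 0.04, 255],
    [43, -40, -8, 0, 0, 0.04, 255],
    [43, -40, -8, 0, 0, 0.04, 255],
    [43, -40, -8, 0, 0, 0, 255],
  ],
  force=20,
)

```text
clock: 1.82
position: [0.3745, 0.4035, 0.2127]
eef_rot: [0.0, 0.048, 0.999, 0.0]
wrist_force: [0.3, 0.1, -0.3]
width: 0.459
```

Request:
send_rows(
  targets=[
    [43, -40, -8, 0, 0, 0, 255],
    [43, -40, -8, 0, 0, 0, 255],
    [43, -40, -8, 0, 0, 0, 255],
    [43, -40, -8, 0, 0, 0, 255],
    [43, -40, -8, 0, 0, 0, 255],
  ],
)

```text
clock: 2.45
position: [0.5896, 0.2033, 0.1726]
eef_rot: [0.0, 0.048, 0.999, 0.0]
wrist_force: [0.6, 0.6, -0.4]
width: 0.007
```

Request:
send_rows(
  targets=[
    [41, -44, -40, 0, 0, 0, 255],
    [0, 0, 0, 0, 0, 0, 255],
    [0, 0, 0, 0, 0, 0, 255],
  ],
)

```text
clock: 2.82
position: [0.6231, 0.1676, 0.1381]
eef_rot: [-0.0, 0.048, 0.999, 0.001]
wrist_force: [0.1, 1.0, 0.1]
width: 0.004
```

```bash
python3 - <<'E'
from h import *
o=ctrl.get_obs(); print(o["clock"],o["position"],o["eef_rot"],o["wrist_force"],o["width"])
c,W=shot("scene")
cv2.imwrite("pics/s1.png",cv2.resize(c["image"][170:260,210:370,::-1],None,fx=4.5,fy=4.5))
E
```

```text
2.825 [0.62310155 0.16759279 0.13809133] [-3.97658233e-04  4.76832918e-02  9.98862218e-01  6.43696709e-04] [0.10637801 1.00568656 0.11193511] 0.004090370931824554
```

View pics/s1.png

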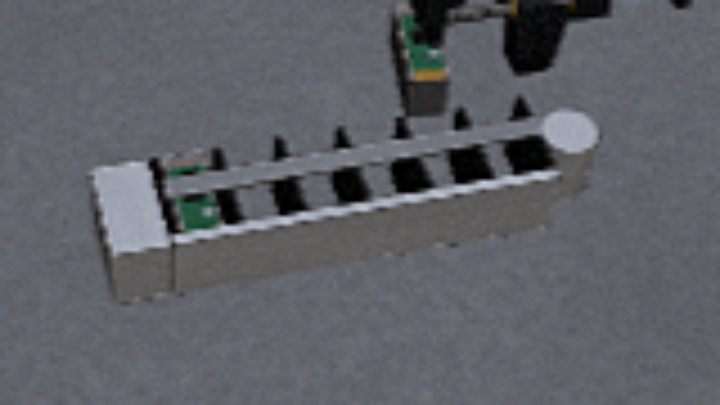

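Request:
send_rows(
  targets=[
    [6, -8, -38, 0, 0, 0, 255],
    [0, 0, -8, 0, 0, 0, 255],
    [0, 0, -8, 0, 0, 0, 255],
    [0, 0, -4, 0, 0, 0, 255],
    [0, 0, -2, 0, 0, 0, 255],
  ],
)

```text
clock: 3.5
position: [0.6295, 0.16, 0.079]
eef_rot: [0.0, 0.047, 0.999, 0.001]
wrist_force: [-1.5, 1.0, 3.0]
width: 0.007
```

```bash
python3 - <<'E'
from h import *
o=ctrl.get_obs(); print(o["clock"],o["position"],o["wrist_force"])
c,W=shot("scene"); w=W.reshape(-1,3)
r=ctrl.regions_of("strip_mid",c)
for x in r[:2]:
    v=W[x["mask"]]; v=v[v[:,2]>.055]; print(x["p"],np.percentile(v[:,2],[25,50,75]))
cv2.imwrite("pics/s2.png",cv2.resize(c["image"][170:260,210:370,::-1],None,fx=4.5,fy=4.5))
E
```

```text
3.5 [0.62954341 0.16002655 0.07896095] [-1.53286092  1.04013455  2.98298124]
0.91 [0.06302621 0.06421368 0.0652289 ]
```

Request:
send_rows(
  targets=[
    [0, 0, 0, 0, 0, 0, 255],
    [-1, -11, 0, 0, 0, 0, 255],
    [-1, -11, 0, 0, 0, 0, 255],
    [-1, -11, 0, 0, 0, 0, 255],
    [-1, -11, 0, 0, 0, 0, 255],
  ],
)

```text
clock: 4.22
position: [0.6258, 0.1135, 0.0782]
eef_rot: [0.0, 0.048, 0.999, 0.0]
wrist_force: [0.2, 2.8, 2.8]
width: 0.008
```

Request:
send_rows(
  targets=[
    [-1, -11, 0, 0, 0, 0, 255],
    [-1, -11, 0, 0, 0, 0, 255],
    [-1, -11, 0, 0, 0, 0, 255],
    [0, -11, 0, 0, 0, 0, 255],
    [0, 0, 0, 0, 0, 0, 255],
  ],
)

```text
clock: 4.85
position: [0.6224, 0.0676, 0.0779]
eef_rot: [-0.0, 0.049, 0.999, -0.002]
wrist_force: [0.1, -2.8, 3.7]
width: 0.006
```

Request:
send_rows(
  targets=[
    [0, 0, 0, 0, 0, 0, 255],
    [0, 0, 0, 0, 0, 0, 255],
  ],
)

```text
clock: 5.1
position: [0.6224, 0.0697, 0.078]
eef_rot: [-0.0, 0.048, 0.999, -0.001]
wrist_force: [-0.3, -1.8, 3.3]
width: 0.005
```

```bash
python3 - <<'E'
from h import *
o=ctrl.get_obs(); print(o["clock"],o["position"],o["wrist_force"])
c,W=shot("scene")
for x in ctrl.regions_of("strip_mid",c)[:2]:
    v=W[x["mask"]]; v=v[v[:,2]>.055]; print(x["p"],np.percentile(v[:,2],[25,50,75]))
cv2.imwrite("pics/s3.png",cv2.resize(c["image"][170:260,210:370,::-1],None,fx=4.5,fy=4.5))
E
```

```text
5.1 [0.62235451 0.06972307 0.07797526] [-0.3212326  -1.84860329  3.25463232]
0.52 [0.06167838 0.06302554 0.06417169]Traceback (most recent call last):
  File "<stdin>", line 5, in <module>
    return _quantile_unchecked(
        a, q, axis, out, overwrite_input, method, keepdims, weights)
    return _ureduce(a,
                    func=_quantile_ureduce_func,
    ...<5 lines>...
                    overwrite_input=overwrite_input,
                    method=method)
    r = func(a, **kwargs)
    result = _quantile(arr,
                       quantiles=q,
    ...<2 lines>...
                       out=out,
                       weights=wgt)
    slices_having_nans = np.isnan(arr[-1, ...])
                                  ~~~^^^^^^^^^
IndexError: index -1 is out of bounds for axis 0 with size 0
```

Every stroke pose stayed pressed (Fz about 3 N). The fingertip is now over gap 3, so I lift off and go to the module's left side, turning the jaws along rack x.

Request:
send_rows(
  targets=[
    [0, 0, 40, 0, 0, 0, 255],
    [0, 0, 40, 0, 0, 0, 168],
    [-12, 14, 0, 0, 0, -0.175, 168],
    [-12, 14, 0, 0, 0, -0.175, 168],
    [-12, 14, 0, 0, 0, -0.175, 168],
  ],
)

```text
clock: 5.82
position: [0.5857, 0.1143, 0.1578]
eef_rot: [-0.001, 0.308, 0.952, 0.001]
wrist_force: [-0.3, -0.4, 0.2]
width: 0.341
```

Request:
send_rows(
  targets=[
    [-12, 14, 0, 0, 0, -0.175, 168],
    [-12, 14, 0, 0, 0, -0.175, 168],
    [-12, 14, 0, 0, 0, -0.175, 168],
    [-12, 14, 0, 0, 0, -0.175, 168],
    [-12, 14, 0, 0, 0, -0.175, 168],
  ],
)

```text
clock: 6.45
position: [0.5254, 0.1843, 0.1576]
eef_rot: [-0.001, 0.682, 0.732, -0.0]
wrist_force: [-0.2, 1.9, -0.6]
width: 0.341
```

Request:
send_rows(
  targets=[
    [-12, 14, 0, 0, 0, -0.175, 168],
    [0, 0, 0, 0, 0, 0, 168],
    [0, 0, 0, 0, 0, 0, 168],
  ],
)

```text
clock: 6.82
position: [0.5149, 0.1964, 0.158]
eef_rot: [0.0, 0.741, 0.672, 0.0]
wrist_force: [0.7, 1.2, -0.1]
width: 0.345
```

```bash
cat >> h.py <<'E'
from scipy.spatial.transform import Rotation
def yaw():
    o=ctrl.get_obs(); q=o["eef_rot"]; y=Rotation.from_quat(q,scalar_first=True).as_matrix()[:,1]
    print("t",o["clock"],"pos",np.round(o["position"]*1000,1),"jaw deg",round(np.degrees(np.arctan2(y[1],y[0])),1),"F",np.round(o["wrist_force"],1),"w",round(o["width"],2),"j",np.round(o["joint_pos"],2))
def mod(name,near,O=np.array([582.1,53.2]),a=-5.):
    c,W=shot(name); best=None
    for r in ctrl.regions_of("module",c):
        m=r["mask"]; v=W[m]; v=v[~np.isnan(v[:,0])]; v=v[(v[:,2]>.034)&(v[:,2]<.05)]*1000
        if len(v)<20: continue
        rc=cv2.minAreaRect(v[:,:2].astype(np.float32)); ctr=np.array(rc[0])
        ex=np.array([np.cos(np.radians(a)),np.sin(np.radians(a))]); ey=np.array([-ex[1],ex[0]])
        if np.hypot(*(ctr-near))<45: print(name,"p",round(r["p"],2),"ctr",np.round(ctr,1),"size",np.round(rc[1],1),"ang",round(rc[2],1),"rackframe",np.round([(ctr-O)@ex,(ctr-O)@ey],1))
    return c,W
E
python3 - <<'E'
from h import *
yaw(); mod("top",[507,150]); mod("scene",[507,150])
E
```

```text
t 6.825 pos [514.9 196.4 158. ] jaw deg -5.6 F [ 0.7  1.2 -0.1] w 0.34 j [-0.53  0.73  0.14  1.89 -0.18  0.53 -0.36]
top p 0.59 ctr [507.4 149.6] size [30.8 80.7] ang 76.8 rackframe [-82.8  89.5]
scene p 0.62 ctr [511.9 150.4] size [29.4 78.7] ang 75.7 rackframe [-78.4  90.7]
```

Request:
send_rows(
  targets=[
    [-5, 0, -60, 0, 0, 0, 168],
    [0, 0, -60, 0, 0, 0, 168],
    [0, 0, -12, 0, 0, 0, 168],
    [-1, -10, 0, 0, 0, 0, 168],
    [-1, -10, 0, 0, 0, 0, 168],
  ],
)

```text
clock: 7.65
position: [0.509, 0.1759, 0.0282]
eef_rot: [0.001, 0.742, 0.671, 0.002]
wrist_force: [0.3, 0.1, -0.7]
width: 0.338
```

Request:
send_rows(
  targets=[
    [-1, -8, 0, 0, 0, 0, 168],
    [-1, -8, 0, 0, 0, 0, 168],
    [-1, -8, 0, 0, 0, 0, 168],
    [-1, -8, 0, 0, 0, 0, 168],
    [0, -8, 0, 0, 0, 0, 168],
  ],
)

```text
clock: 8.28
position: [0.5034, 0.1361, 0.0261]
eef_rot: [-0.0, 0.742, 0.671, -0.0]
wrist_force: [0.4, 1.1, 1.0]
width: 0.342
```

```bash
python3 - <<'E'
from h import *
yaw(); c,W=mod("top",[505,115]); c2,W=mod("scene",[505,115])
a=cv2.resize(c["image"][140:250,120:300,::-1],None,fx=4,fy=4);b=cv2.resize(c2["image"][140:250,210:390,::-1],None,fx=4,fy=4)
cv2.imwrite("pics/p4.png",cv2.resize(np.vstack([a,b]),(491,600)))
E
```

```text
t 8.275 pos [503.4 136.1  26.1] jaw deg -5.7 F [0.4 1.1 1. ] w 0.34 j [-0.38  0.95  0.04  2.01 -0.18  0.18 -0.27]
top p 0.53 ctr [500.3 105.5] size [23.6 76.5] ang 85.4 rackframe [-86.  45.]
scene p 0.51 ctr [502.8 108.4] size [30.8 85. ] ang 84.5 rackframe [-83.8  48.1]
```

View pics/p4.png

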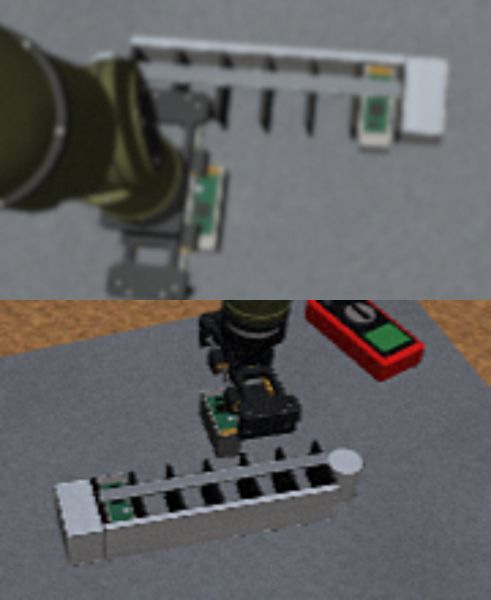

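The module sits flush against both fingers and parallel to the rack, with about 25 mm still to go sideways.

Request:
send_rows(
  targets=[
    [-1, -8, 0, 0, 0, 0, 168],
    [-1, -8, 0, 0, 0, 0, 168],
    [0, -6, 0, 0, 0, 0, 168],
    [0, -2, 0, 0, 0, 0, 168],
    [0, 0, 0, 0, 0, 0, 168],
  ],
)

```text
clock: 9.1
position: [0.5017, 0.1123, 0.0262]
eef_rot: [0.0, 0.742, 0.671, 0.0]
wrist_force: [-0.9, 0.3, -0.2]
width: 0.34
```

```bash
python3 - <<'E'
from h import *
yaw(); c,W=mod("top",[505,85]); c2,W=mod("scene",[505,85])
E
```

```text
t 9.1 pos [501.7 112.3  26.2] jaw deg -5.8 F [-0.9  0.3 -0.2] w 0.34 j [-0.33  0.94  0.03  2.04 -0.17  0.16 -0.25]
top p 0.86 ctr [499.1  80.1] size [21.3 77.3] ang 84.8 rackframe [-85.   19.6]
scene p 0.66 ctr [501.6  84.1] size [27.3 83.2] ang 85.0 rackframe [-82.9  23.7]
```

Request:
send_rows(
  targets=[
    [1, 10, 0, 0, 0, 0, 168],
    [1, 15, 0, 0, 0, 0, 168],
    [0, 0, 50, 0, 0, 0, 255],
    [0, 0, 50, 0, 0, 0, 255],
    [-8, -5, 0, 0, 0, 0.175, 255],
  ],
)

```text
clock: 9.93
position: [0.4983, 0.1352, 0.1294]
eef_rot: [0.002, 0.678, 0.735, 0.004]
wrist_force: [0.1, -0.9, -1.3]
width: 0.021
```

Request:
send_rows(
  targets=[
    [-8, -5, 0, 0, 0, 0.175, 255],
    [-8, -5, 0, 0, 0, 0.175, 255],
    [-8, -5, 0, 0, 0, 0.175, 255],
    [-8, -5, 0, 0, 0, 0.175, 255],
    [-8, -5, 0, 0, 0, 0.175, 255],
  ],
)

```text
clock: 10.55
position: [0.4555, 0.1089, 0.1262]
eef_rot: [0.0, 0.302, 0.953, 0.0]
wrist_force: [0.6, -0.8, 0.6]
width: 0.004
```

Request:
send_rows(
  targets=[
    [-8, -5, 0, 0, 0, 0.175, 255],
    [-8, -5, 0, 0, 0, 0.175, 255],
    [-8, -5, 0, 0, 0, 0.175, 255],
    [0, 0, 0, 0, 0, 0, 255],
    [0, 0, 0, 0, 0, 0, 255],
  ],
)

```text
clock: 11.18
position: [0.4322, 0.0936, 0.1262]
eef_rot: [0.0, 0.049, 0.999, 0.0]
wrist_force: [0.1, -0.5, -0.8]
width: 0.007
```

```bash
python3 - <<'E'
from h import *
yaw(); c,W=mod("top",[505,85]); c2,W=mod("scene",[505,85])
w=W.reshape(-1,3)
cv2.imwrite("pics/p5.png",cv2.resize(c["image"][140:260,140:300,::-1],None,fx=4,fy=4))
# divider tops beside gap 3: from scene+top points at z .05-.06 in rack frame
for cc,n in((c,"top"),(c2,"scene")):
    w=(np.load(n+".npy").reshape(-1,3))*1000; ex=np.array([np.cos(np.radians(-5.)),np.sin(np.radians(-5.))]);ey=np.array([-ex[1],ex[0]])
    d=w[:,:2]-[582.1,53.2]; X=d@ex;Y=d@ey
    s=(X>3)&(X<28)&(np.abs(Y)<135)&(w[:,2]>50)&(w[:,2]<62); print(n,np.histogram(Y[s],bins=np.arange(-136,140,4)))
    s=(X>30)&(X<46)&(np.abs(Y)<160)&(w[:,2]>64)&(w[:,2]<75); print("strip y ext",Y[s].min(),Y[s].max()); 
    b=np.polyfit(Y[s],X[s],1); print("strip fit",b)
E
```

```text
t 11.175 pos [432.2  93.6 126.2] jaw deg 84.4 F [ 0.1 -0.5 -0.8] w 0.01 j [-0.19  0.71 -0.2   2.21  0.53  0.26  0.62]
top p 0.68 ctr [508.7  83.5] size [30.  64.1] ang 84.4 rackframe [-75.8  23.8]
scene p 0.54 ctr [502.1  85.3] size [30.1 83.5] ang 84.1 rackframe [-82.5  25. ]
top (array([10,  9,  0,  0,  0,  0,  0,  0,  0,  0,  0, 10, 12,  0,  0,  0,  0,
        0,  0,  0,  0,  0, 10, 11,  0,  0,  0,  0,  0,  0,  0,  0,  0, 13,
       11,  0,  0,  0,  0,  0,  0,  0,  0,  0, 15,  9,  0,  0,  0,  0,  0,
        0,  0,  0,  0, 14, 12,  0,  0,  0,  0,  0,  0,  0,  0,  0, 16,  9]), array([-136, -132, -128, -124, -120, -116, -112, -108, -104, -100,  -96,
        -92,  -88,  -84,  -80,  -76,  -72,  -68,  -64,  -60,  -56,  -52,
        -48,  -44,  -40,  -36,  -32,  -28,  -24,  -20,  -16,  -12,   -8,
         -4,    0,    4,    8,   12,   16,   20,   24,   28,   32,   36,
         40,   44,   48,   52,   56,   60,   64,   68,   72,   76,   80,
         84,   88,   92,   96,  100,  104,  108,  112,  116,  120,  124,
        128,  132,  136]))
strip y ext -131.2014480035686 131.67732735390757
strip fit [1.82536376e-03 3.77907942e+01]
scene (array([5, 6, 2, 0, 0, 0, 0, 0, 0, 0, 0, 3, 5, 0, 0, 0, 0, 0, 0, 0, 0, 0,
       2, 5, 1, 0, 0, 0, 0, 0, 0, 0, 0, 4, 6, 1, 0, 0, 0, 0, 0, 0, 0, 0,
       3, 7, 2, 0, 0, 0, 0, 0, 0, 0, 0, 6, 6, 1, 0, 0, 0, 0, 0, 0, 0, 0,
       6, 2]), array([-136, -132, -128, -124, -120, -116, -112, -108, -104, -100,  -96,
        -92,  -88,  -84,  -80,  -76,  -72,  -68,  -64,  -60,  -56,  -52,
        -48,  -44,  -40,  -36,  -32,  -28,  -24,  -20,  -16,  -12,   -8,
         -4,    0,    4,    8,   12,   16,   20,   24,   28,   32,   36,
         40,   44,   48,   52,   56,   60,   64,   68,   72,   76,   80,
         84,   88,   92,   96,  100,  104,  108,  112,  116,  120,  124,
        128,  132,  136]))
strip y ext -130.95684062094878 133.4621754266813
strip fit [2.12753957e-03 3.87667722e+01]
```

View pics/p5.png

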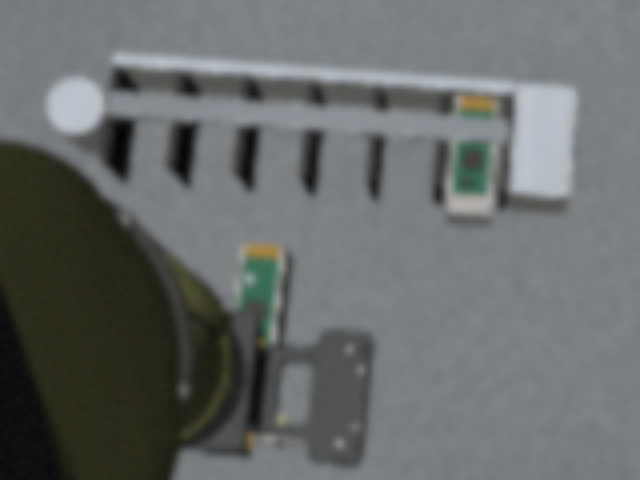

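The top view shows the module at px (262,290), lined up with gap 3 (px 280,165) and parallel to it. I now lower the fingers behind it and push along its heading.

Request:
send_rows(
  targets=[
    [-4, -2, -50, 0, 0, 0, 255],
    [0, 0, -50, 0, 0, 0, 255],
    [0, 0, 0, 0, 0, 0, 255],
    [10, -1, 0, 0, 0, 0, 255],
    [8, -1, 0, 0, 0, 0, 255],
  ],
)

```text
clock: 12.0
position: [0.4416, 0.0857, 0.0648]
eef_rot: [-0.009, 0.047, 0.999, -0.006]
wrist_force: [-0.5, -0.2, -0.7]
width: 0.003
```

Request:
send_rows(
  targets=[
    [8, -1, 0, 0, 0, 0, 255],
    [8, -1, 0, 0, 0, 0, 255],
    [8, -0.5, 0, 0, 0, 0, 255],
    [8, -0.5, 0, 0, 0, 0, 255],
    [8, -1, 0, 0, 0, 0, 255],
  ],
)

```text
clock: 12.62
position: [0.4813, 0.0814, 0.064]
eef_rot: [-0.01, 0.047, 0.999, -0.006]
wrist_force: [0.5, -0.8, -0.3]
width: 0.004
```

```bash
python3 - <<'E'
from h import *
yaw(); c,W=mod("top",[540,82]); c2,W=mod("scene",[540,82])
a=cv2.resize(c["image"][140:240,140:300,::-1],None,fx=4,fy=4);b=cv2.resize(c2["image"][150:250,210:370,::-1],None,fx=4,fy=4)
cv2.imwrite("pics/p6.png",cv2.resize(np.vstack([a,b]),(480,600)))
E
```

```text
t 12.625 pos [481.3  81.4  64. ] jaw deg 84.7 F [ 0.5 -0.8 -0.3] w 0.0 j [-0.08  0.87 -0.31  2.08  0.8   0.34  0.42]
scene p 0.71 ctr [512.3  84.6] size [30.5 61.4] ang 85.0 rackframe [-72.3  25.2]
```

View pics/p6.png

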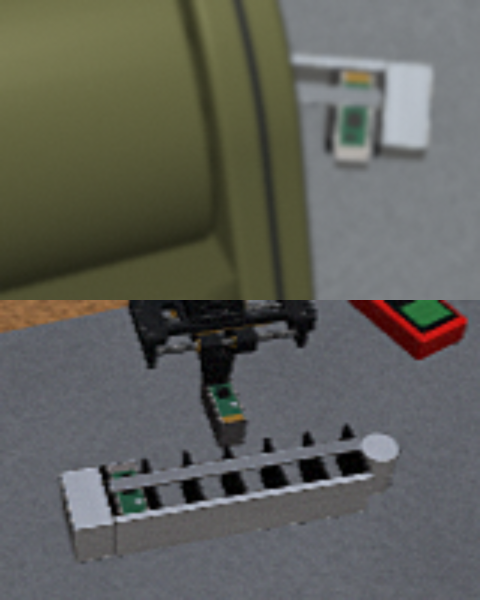

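The fingertips stopped at z = 50 mm, so they passed over the module without touching it (it is unmoved in the scene view at px (228,405)). The wrist is close to singular here, which cut the descent short. I back off and descend slowly.

Request:
send_rows(
  targets=[
    [-25, 4, 0, 0, 0, 0, 255],
    [-25, 4, 0, 0, 0, 0, 255],
    [0, 2, 0, 0, 0, 0, 255],
    [0, 0, -8, 0, 0, 0, 255],
    [0, 0, -8, 0, 0, 0, 255],
  ],
)

```text
clock: 13.45
position: [0.4321, 0.0913, 0.0474]
eef_rot: [-0.009, 0.047, 0.999, -0.006]
wrist_force: [0.5, 0.1, 0.2]
width: 0.003
```

```bash
python3 - <<'E'
from h import *
yaw(); print(ctrl.get_obs()["eef_rot"])
E
```

```text
t 13.45 pos [432.1  91.3  47.4] jaw deg 84.6 F [0.5 0.1 0.2] w 0.0 j [-0.26  0.88 -0.09  2.23  0.91  0.09  0.25]
[-0.0089162   0.04721151  0.99882776 -0.00588938]
```

Request:
send_rows(
  targets=[
    [0, 0, -4, 0, 0.02, 0, 255],
    [0, 0, -4, 0, 0.02, 0, 255],
    [0, 0, -4, 0, 0.02, 0, 255],
    [0, 0, -4, 0, 0.02, 0, 255],
    [0, 0, -4, 0, 0.02, 0, 255],
  ],
)

```text
clock: 14.08
position: [0.4312, 0.091, 0.0272]
eef_rot: [-0.06, 0.047, 0.997, -0.009]
wrist_force: [-0.0, -0.3, -0.4]
width: 0.005
```

```bash
python3 - <<'E'
from h import *
yaw(); print(ctrl.get_obs()["eef_rot"],Rotation.from_quat(ctrl.get_obs()["eef_rot"],scalar_first=True).as_matrix()[:,2]); mod("scene",[502,84])
E
```

```text
t 14.075 pos [431.2  91.   27.2] jaw deg 84.7 F [-0.  -0.3 -0.4] w 0.0 j [-0.11  0.95 -0.31  2.13  0.83  0.31  0.35]
[-0.05995785  0.04692519  0.99706003 -0.00862438] [-0.12037256 -0.01157099 -0.99266135]
scene p 0.53 ctr [503.5  85.8] size [30.7 81.1] ang 83.4 rackframe [-81.1  25.6]
```

Request:
send_rows(
  targets=[
    [8, -1, 0, 0, 0, 0, 255],
    [8, -1, 0, 0, 0, 0, 255],
    [8, -1, 0, 0, 0, 0, 255],
    [8, -1, 0, 0, 0, 0, 255],
    [8, -1, 0, 0, 0, 0, 255],
  ],
)

```text
clock: 14.8
position: [0.4711, 0.0862, 0.0281]
eef_rot: [-0.06, 0.046, 0.997, -0.009]
wrist_force: [-1.7, 0.4, -0.4]
width: 0.004
```

```bash
python3 - <<'E'
from h import *
yaw(); c2,W=mod("scene",[520,82])
cv2.imwrite("pics/p7.png",cv2.resize(c2["image"][150:250,210:370,::-1],None,fx=4,fy=4))
E
```

```text
t 14.8 pos [471.1  86.2  28.1] jaw deg 84.8 F [-1.7  0.4 -0.4] w 0.0 j [-0.03  0.97 -0.4   2.02  0.78  0.44  0.45]
scene p 0.63 ctr [526.1  82.6] size [31.1 81.9] ang 82.9 rackframe [-58.4  24.4]
```

View pics/p7.png

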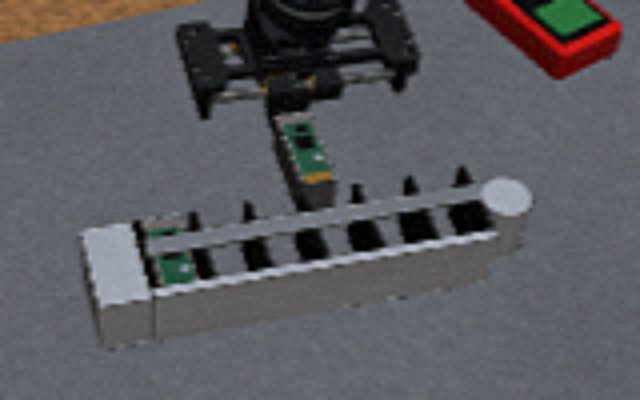

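Request:
send_rows(
  targets=[
    [8, -1.2, 0, 0, 0, 0, 255],
    [8, -1.2, 0, 0, 0, 0, 255],
    [8, -1, 0, 0, 0, 0, 255],
    [8, -0.8, 0, 0, 0, 0, 255],
    [8, -0.7, 0, 0, 0, 0, 255],
  ],
)

```text
clock: 15.52
position: [0.5113, 0.0813, 0.028]
eef_rot: [-0.06, 0.046, 0.997, -0.009]
wrist_force: [-0.9, 0.5, 0.6]
width: 0.008
```

```bash
python3 - <<'E'
from h import *
yaw(); c2,W=mod("scene",[560,78])
cv2.imwrite("pics/p8.png",cv2.resize(c2["image"][150:250,210:370,::-1],None,fx=4,fy=4))
E
```

```text
t 15.525 pos [511.3  81.3  28. ] jaw deg 84.7 F [-0.9  0.5  0.6] w 0.01 j [ 0.03  0.99 -0.45  1.9   0.73  0.55  0.54]
scene p 0.62 ctr [557.1  78.3] size [29.1 67.3] ang 85.3 rackframe [-27.1  22.8]
```

View pics/p8.png

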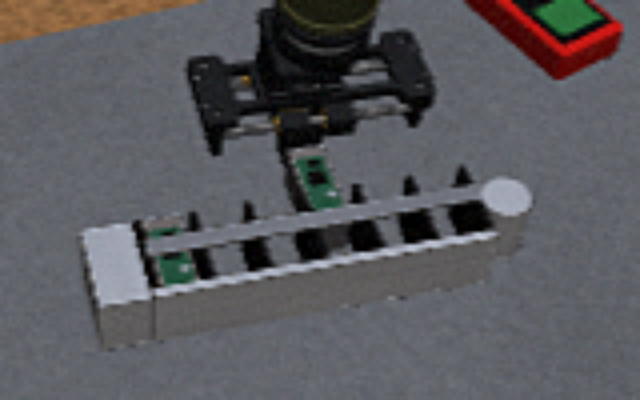

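The module is entering gap 3: its front end lies between the dividers at px 302 and 357, the third gap from the post. About 46 mm remain.

Request:
send_rows(
  targets=[
    [8, -0.7, 0, 0, 0, 0, 255],
    [8, -0.7, 0, 0, 0, 0, 255],
    [8, -0.7, 0, 0, 0, 0, 255],
    [8, -0.7, 0, 0, 0, 0, 255],
    [4, -0.4, 0, 0, 0, 0, 255],
  ],
)

```text
clock: 16.25
position: [0.5474, 0.0781, 0.028]
eef_rot: [-0.059, 0.047, 0.997, -0.008]
wrist_force: [-0.8, 0.7, -0.1]
width: 0.005
```

Request:
send_rows(
  targets=[
    [2, -0.2, 0, 0, 0, 0, 255],
    [2, -0.2, 0, 0, 0, 0, 255],
    [0, 0, 0, 0, 0, 0, 255],
  ],
)

```text
clock: 16.62
position: [0.5509, 0.0778, 0.028]
eef_rot: [-0.059, 0.046, 0.997, -0.009]
wrist_force: [-0.7, -0.2, -0.6]
width: 0.001
```

Request:
send_rows(
  targets=[
    [2, -0.2, 0, 0, 0, 0, 255],
    [2, -0.2, 0, 0, 0, 0, 255],
    [0, 0, 0, 0, 0, 0, 255],
  ],
)

```text
clock: 17.0
position: [0.5551, 0.0774, 0.028]
eef_rot: [-0.059, 0.047, 0.997, -0.009]
wrist_force: [-0.2, -0.3, -0.1]
width: 0.006
```

```bash
python3 - <<'E'
from h import *
yaw(); c,W=mod("top",[605,75]); c2,W=mod("scene",[605,75])
E
```

```text
t 17.0 pos [555.1  77.4  28. ] jaw deg 84.7 F [-0.2 -0.3 -0.1] w 0.01 j [ 0.06  1.03 -0.5   1.77  0.69  0.66  0.63]
scene p 0.65 ctr [604.4  75.6] size [28.6 73.6] ang 83.2 rackframe [20.3 24.3]
```

Request:
send_rows(
  targets=[
    [1, -0.1, 0, 0, 0, 0, 255],
    [1, -0.1, 0, 0, 0, 0, 255],
  ],
)

```text
clock: 17.45
position: [0.5565, 0.0773, 0.028]
eef_rot: [-0.06, 0.046, 0.997, -0.009]
wrist_force: [-1.3, 0.2, -0.1]
width: 0.004
```

Request:
send_rows(
  targets=[
    [1, -0.1, 0, 0, 0, 0, 255],
    [1, -0.1, 0, 0, 0, 0, 255],
  ],
)

```text
clock: 17.7
position: [0.5587, 0.077, 0.028]
eef_rot: [-0.06, 0.046, 0.997, -0.009]
wrist_force: [-1.8, -0.4, 0.8]
width: 0.001
```

```bash
python3 - <<'E'
from h import *
yaw()
E
```

```text
t 17.7 pos [558.7  77.   28. ] jaw deg 84.7 F [-1.8 -0.4  0.8] w 0.0 j [ 0.07  1.03 -0.5   1.75  0.69  0.67  0.64]
```

Request:
send_rows(
  targets=[
    [1, -0.1, 0, 0, 0, 0, 255],
    [1, -0.1, 0, 0, 0, 0, 255],
  ],
)

```text
clock: 17.95
position: [0.5602, 0.0768, 0.028]
eef_rot: [-0.06, 0.046, 0.997, -0.009]
wrist_force: [-2.4, 0.7, 2.3]
width: 0.003
```

Request:
send_rows(
  targets=[
    [1, -0.1, 0, 0, 0, 0, 255],
    [0, 0, 0, 0, 0, 0, 255],
  ],
)

```text
clock: 18.2
position: [0.5602, 0.0768, 0.028]
eef_rot: [-0.061, 0.046, 0.997, -0.009]
wrist_force: [-4.4, 0.4, 3.0]
width: 0.004
```

The force is rising and the position has stalled, so the module is against the back wall. I back straight off, rise and look.

Request:
send_rows(
  targets=[
    [-4, 0.3, 0, 0, 0, 0, 255],
    [-20, 1.7, 0, 0, 0, 0, 255],
    [-20, 1.7, 10, 0, 0, 0, 255],
    [-20, 5, 50, 0, 0, 0, 255],
    [-10, 40, 40, 0, 0, 0, 255],
  ],
)

```text
clock: 18.82
position: [0.4879, 0.1227, 0.129]
eef_rot: [-0.059, 0.049, 0.997, -0.01]
wrist_force: [1.5, 0.7, 1.0]
width: 0.003
```

Request:
send_rows(
  targets=[
    [0, 55, 20, 0, 0, 0, 255],
    [0, 55, 0, 0, 0, 0, 255],
    [0, 55, 0, 0, 0, 0, 255],
    [0, 0, 0, 0, 0, 0, 255],
    [0, 0, 0, 0, 0, 0, 255],
  ],
)

```text
clock: 19.45
position: [0.4883, 0.2898, 0.1478]
eef_rot: [-0.059, 0.047, 0.997, -0.009]
wrist_force: [0.8, -0.5, 0.4]
width: 0.003
```

```bash
python3 - <<'E'
from h import *
yaw(); c,W=mod("top",[607,73]); c2,W2=mod("scene",[607,73])
mod("top",[592,-58])
ex=np.array([np.cos(np.radians(-4.9)),np.sin(np.radians(-4.9))]);ey=np.array([-ex[1],ex[0]])
for n,w in(("top",W),("scene",W2)):
    w=w.reshape(-1,3)*1000; d=w[:,:2]-[582.1,53.2]; X=d@ex;Y=d@ey
    for y0 in(22,-110):
        s=(abs(Y-y0)<18.5)&(X>-30)&(X<29)&(w[:,2]>36)&(w[:,2]<48); print(n,y0,"x",np.percentile(X[s],[1,99]),"y",np.percentile(Y[s],[1,99]))
    s=(X>30)&(X<46)&(abs(Y)<125)&(w[:,2]>60); print("strip z",np.median(w[s,2]))
a=cv2.resize(c["image"][140:240,140:300,::-1],None,fx=4,fy=4);b=cv2.resize(c2["image"][150:250,210:370,::-1],None,fx=4,fy=4)
cv2.imwrite("pics/p9.png",cv2.resize(np.vstack([a,b]),(480,600)))
E
```

```text
t 19.45 pos [488.3 289.8 147.8] jaw deg 84.7 F [ 0.8 -0.5  0.4] w 0.0 j [-0.26  0.86 -0.59  1.72  0.51  0.84  0.4 ]
top p 0.65 ctr [616.9  50.9] size [264.8  69.1] ang 84.6 rackframe [34.9  0.7]
top p 0.55 ctr [610.9  72.3] size [29.8 80.3] ang 84.7 rackframe [27.  21.6]
scene p 0.43 ctr [607.4  74.4] size [28.1 70.9] ang 85.8 rackframe [23.3 23.3]
top 22 x [-11.74235761  28.19183409] y [ 6.9050464  36.34821518]
top -110 x [-13.03207839  28.55101285] y [-124.54708257  -95.2059015 ]
strip z 68.40663210567493
scene 22 x [-12.0891773   28.34086685] y [10.57966623 38.08490467]
scene -110 x [-12.40347615  28.82973947] y [-123.29955162  -94.14325545]
strip z 67.46193533027066
```

View pics/p9.png

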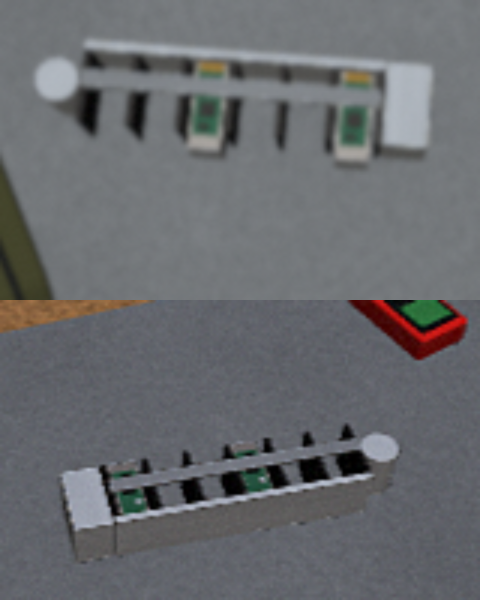

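The loose module (px (208,105)) is in the third gap from the post, home at rack x about 27–28 mm and y about 22 mm, straight. Its panel protrudes as far as the stored module's does. The strip is released and the arm is clear.

```bash
python3 -c "
from cell import ctrl
print(ctrl.hand_in())"
```

```text
the job is handed in; nothing more can be done
None
```

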